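Line up the pepper mill's head, then slacken the vise

TASK

Screw the square head of the pepper mill held in the green vise clockwise (seen from above), in as many grips as it takes, and stop when its gold stripe points exactly at the gold mark on the mill's shoulder; nothing stops the head there, so do not turn past. Let go of the head, then push the raised end of the vise's steel handle bar down as far as it swings, to slacken the vise. Leave the head lined up and do not disturb the other things on the trolley.

Things in the scene. Friction and masses are not known exactly. Their poses are not given: they have to be found in the camera images.
- vise: Small bolted-down vise, green cast iron, base plate 190 (x) x 100 (y) x 12 mm. Origin: underside of the base plate, on the trolley top, below the axis of the mill it holds. +z up; its screw runs level along x, with the steel handle on the -x side, roughly towards the robot. Jaws 85 mm wide (y), tops 95 mm above the origin, spanning x -65 to +65 mm.
- mill: Body of the squat black pepper mill held upright in the jaws; it cannot move. Origin: centre of its underside, 50 mm above the trolley top. Round, 60 mm across, 74 mm high; its 78 mm wide shoulder has a flat top 74 mm above the origin. A gold mark 14 x 9 mm lies on the shoulder at the rim, towards the body's own +x (and down the shoulder's side). Yaw: any angle.
- mill_head (a joint): Turn of the mill's head on its thread, rad. Grows clockwise seen from above; 0 = the stripe points at the shoulder's mark. Starts at -2.9 to -1.9, turns on freely past 0 (thread ends at -3.3 and 0.9), stays where left. Turning takes about 0.06 N m. The head sinks 1 mm per rad of clockwise turn.
- head_top (a point): Centre of the top of the mill's head, a black block 42 x 42 mm square, 38 mm high, on the mill's vertical axis; grip it across opposite sides. The point turns with the head: +x is where the gold stripe (20 x 9 mm, centre to edge of the top) points, and the side with a gold panel. Lined up, the top is 165 mm above the trolley top, the head's underside 3 mm above the shoulder.
- vise_handle (a joint): Swing of the handle bar about the vise's level screw, rad. Bar 9 mm thick through the screw at vise x -122, z 74 mm, swings in the vise's y-z plane. At 0 (tight) its long +y end (left seen from the robot) is 40 deg above level; grows as that end goes down. Starts 0 to 0.25, stops at 1.5 (46 deg below level), stays where left; takes 0.12 N m. Backs off along -x 1.4 mm per rad.
- handle_end (a point): Centre of the 14 mm ball on the raised (+y) end of the handle bar, 62 mm from the screw's axis. The bar is slid across: its other end reaches only 22 mm from the axis to a like ball.
- spare_mill: Bystander: a like mill, loose, already lined up, standing left of the vise. 78 mm across, 112 mm high. Origin: centre of its underside.
- shaker: Bystander: matte gold cocktail shaker, standing, 86 mm across, 182 mm high. Origin: centre of its underside.
- stopper: Bystander: stainless wine stopper standing on its 34 mm cap, 56 mm high. Origin: centre of its underside.
- corkscrew: Bystander: red plastic corkscrew lying flat, handle 95 x 20 x 18 mm along its y, steel worm to 66 mm along its x. Origin: centre of the handle's underside.
- tumbler: Bystander: glass tumbler, standing, 74 mm across, 88 mm high. Origin: centre of its underside.
- jigger: Bystander: steel jigger, standing, 42 mm across, 80 mm high. Origin: centre of its underside.
Not all that is in view belongs to the job. What is shaped like the vise but blue, orange or purple is not meant.

How it is judged:
By the outcome, as a careful person would: the job done as asked, in the order asked, and still so for the second after the job is handed in, with the robot touching nothing.
It also fails if it takes over 64 s, if anything falls off the work surface, if the arm or the gripper's body presses on something with over 40 N, if the wrist force passes 120 N, or if a joint passes its speed limit or range.

ROBOT

A 7-joint arm with a two-finger parallel gripper is mounted at the origin on the work surface. World frame = base frame: x ahead of the robot, y to its left, z up, the work surface at z = 0. Lengths are in m, angles in rad, forces in N, time in s.
With the tool pointing down it reaches from about 0.4 to 0.85 m from the base axis. Payload 10.4 kg.
Tool frame: the origin (TCP) lies between the finger pads; the fingertips stand ahead of it and the grasp point (between the pads) lies 5 mm behind it (manip.tip_extent is the z of the fingertips in the tool frame, in m); z points along the fingers, y is the line along which they close (so a half turn about z gives the same grasp; the last joint's range is limited). The gripper opens to 85 mm and grips with 20 to 120 N. Pads are 22 mm wide; open, the fingers measure 114 mm over their backs; the gripper's body (76 mm by 85 mm) begins 54 mm behind the grasp point. The pads swing forward as they close: fully open they stand 13 mm farther back than shut.
Start: joints at [1.176, 0.332, -0.065, 1.46, 0.022, 1.35, -0.088], TCP at [0.227, -0.582, 0.209] pointing down, gripper open.
Joint ranges: [-2.6, 2.6], [-0.5, 2.12], [-1.47, 1.34], [0.16, 2.42], [-1.27, 4.41], [0.06, 2.06], [-2.6, 2.6]. Speed limits (rad/s): [2.22, 2.22, 2.79, 2.79, 3.14, 3.14, 3.14].

INTERFACE

Orientations are given as a unit quaternion [x, y, z, w].
In Python, from workcell import status, viewer, manip gives the robot as it stands.
- The arm moves only by the tool play_rows, never from a script. Its argument "plan" is one flat list of numbers, 7 for each row, row after row: the turn, a rotation vector about the tool's x, y, z in degrees, then the shift along the tool's x, y, z in m, then the opening, from 0 (shut) to 1 (fully open). In form: [ax, ay, az, dx, dy, dz, grip, ax, ay, az, dx, dy, dz, grip, ...]. A call has 1 to 20 rows; each row is the pose to reach, as a shift and turn from the pose commanded when the call began, along the tool's axes at that moment; what a row does not reach only later rows make up. A row lasts 1/8 s, in which the tool goes at most 62.5 mm and 10.7 degrees, less where a joint would pass 70% of its speed; a pose out of reach is approached as far as the arm can. A call with a gripper value outside its range is refused whole. The fingers move at their own pace and stop on an object; "squeeze" is the grip in N (left out, the last holds). Time passes only in rows, so rows that repeat a pose let the fingers close. It gives the time, the measured TCP pose, the force, the opening and the grip force at its end, in the units of the state.
- status.get_obs(): the state, without advancing time (a new reading comes with each control period).
- viewer.camera(name): name is "side" or "top"; returns the picture (420x560x3 uint8, red, green, blue); there is no depth.
- viewer.camera_model(name): a dict with "fx", "fy", "cx", "cy" (pixels), "R" (3x3) and "t" (3): a world point X has camera coordinates R X + t. Camera axes: x right, y down, z forward; pixel columns grow to the right and rows downward; lengths in m; the calibration is good to about 2 mm. A picture is of the moment at which its call begins. camera_model takes no time and is no camera call.
- manip.hand_in(): hands the job in; it is judged then, once.
The state is a dict: "clock": time; "joint_pos": joint angles; "joint_velocities": joint speeds; "tau": joint torques, N m; "position": TCP position; "ee_rot": TCP orientation; "ft_force": force on the tool from outside, world axes, zero at the start; "torque": the same for the moment, N m; "grip_width": opening from 0.0 (shut) to 1.0 (fully open); "grasp_force": force on a finger pad.
Only numpy, scipy, OpenCV 4.12 (cv2) and the standard library are available. Lean on these libraries where they do the work, as an engineer would, in place of code of your own. Each camera call takes 0.05 s, during which the arm holds its last target. There are 200 camera calls.

## Working session

There is one attempt and no reset: what is moved stays moved. The work goes in short steps, Python scripts to look and compute and a tool call to move; the robot and the scene stay as the last step left them, time stands still between calls to the robot, and variables do not carry over. Pictures are saved under pics/ and viewed, at most 10 in all, crops included, and the job is handed in when it is done.

Besides the shell and the picture viewer there is one more tool, called after "Request:" as a command line: name --argument value ..., lists and objects as JSON in quotes. play_rows: Moves the arm, as the interface text tells. Its arguments: {"type":"object","properties":{"plan":{"type":"array","items":{"type":"number"}},"squeeze":{"type":"number"}},"required":["plan"]}

```bash
ls; mkdir -p pics; python3 - <<'E'
from workcell import status, viewer, manip
import cv2,numpy as np
for n in("side","top"):
    im=viewer.camera(n); cv2.imwrite(f"pics/{n}0.png",im[:,:,::-1]); m=viewer.camera_model(n)
    print(n,m["fx"],m["fy"],m["cx"],m["cy"],np.round(m["R"],4).tolist(),np.round(m["t"],4).tolist(), (-np.array(m["R"]).T@np.array(m["t"])).round(3))
print(status.get_obs(), manip.tip_extent)
E
```

```text
pics
side 468.3368279220415 468.3368279220415 279.43997659603446 207.63608883251416 [[-0.9655, -0.2597, -0.0175], [-0.1729, 0.6902, -0.7027], [0.1946, -0.6754, -0.7113]] [0.5354, 0.1695, 1.446] [0.265 0.999 1.157]
top 404.8358509879382 404.8358509879382 279.8606415176599 210.54304472924156 [[0.0032, -0.9999, -0.0106], [-0.9843, -0.0013, -0.1764], [0.1764, 0.011, -0.9843]] [0.0351, 0.5338, 1.135] [0.325 0.023 1.212]
{'clock': 0.1, 'joint_pos': array([ 1.17642378,  0.33278506, -0.06473164,  1.4608438 ,  0.02161269,
        1.34992553, -0.08850218]), 'joint_velocities': array([-0.00022626, -0.00228664, -0.00108538, -0.00190866,  0.00065743,
       -0.00044325,  0.00037868]), 'tau': array([ 1.58031802e-03, -6.26748776e+01,  4.93092730e-02, -3.92428923e+01,
        1.62376935e-02,  6.91064561e-03,  1.64816862e-05]), 'position': array([ 0.22691786, -0.58195722,  0.20791682]), 'ee_rot': array([ 9.82768072e-01,  1.84841867e-01, -1.46521267e-04, -6.15578471e-04]), 'ft_force': array([-0.14137106,  1.19517083, -0.29501922]), 'torque': array([-0.00710366, -0.02033432, -0.0256218 ]), 'grasp_force': 0.0, 'grip_width': 0.9947360833034927} 0.014
```

View pics/top0.png

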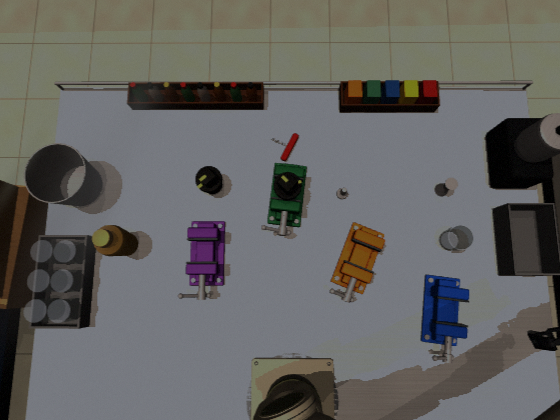

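View pics/side0.png

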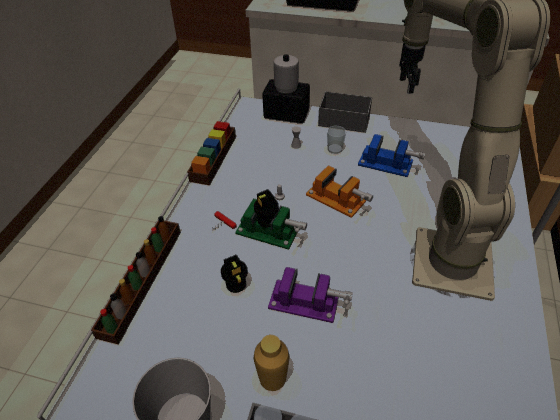

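Candidates in the top view are the mill in the green vise at (288,185) and the loose spare mill at (208,180). The purple (206,255), orange (358,255) and blue (443,310) vises hold no mill. I choose the mill in the green vise and check it in a close crop.

```bash
python3 - <<'E'
import cv2,numpy as np
t=cv2.imread("pics/top0.png")[155:243,252:322];s=cv2.imread("pics/side0.png")[180:256,226:314]
a=cv2.resize(t,None,fx=5.5,fy=5.5,interpolation=cv2.INTER_CUBIC);b=cv2.resize(s,None,fx=4.5,fy=4.5,interpolation=cv2.INTER_CUBIC)
c=np.zeros((490,790,3),np.uint8);c[:a.shape[0],:a.shape[1]]=a;c[:b.shape[0],390:390+b.shape[1]]=b[:,:400]
c=np.clip(c*1.7,0,255).astype(np.uint8);cv2.imwrite("pics/crop0.png",c)
E
```

```text
(no output)
```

View pics/crop0.png

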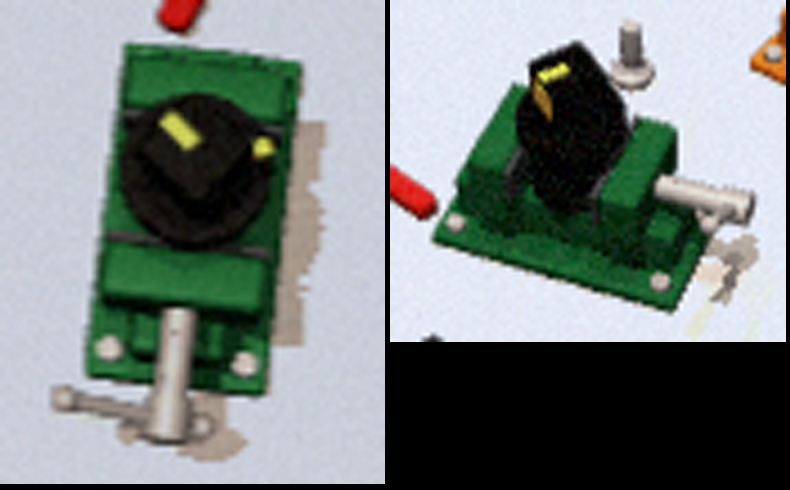

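The crop confirms it. The black mill sits in the green vise with its head stripe at top-view pixel (285,179), its shoulder mark at (300,182), and the handle ball at (263,227). In the side view the stripe is at (262,196).

```bash
cat > h.py <<'E'
import cv2,numpy as np
from workcell import status,viewer,manip
from scipy.spatial.transform import Rotation as Ro
def avg(n,k=6): return np.mean([viewer.camera(n).astype(float) for _ in range(k)],0)
def gold(im): # weight: yellowness
    w=im[:,:,:2].min(2)-im[:,:,2]; return w
def ray(n,uv):
    m=viewer.camera_model(n);R=np.array(m["R"]);t=np.array(m["t"])
    d=R.T@np.array([(uv[0]-m["cx"])/m["fx"],(uv[1]-m["cy"])/m["fy"],1]);return -R.T@t,d/np.linalg.norm(d)
def plane(n,uv,z):
    o,d=ray(n,uv);return o+d*(z-o[2])/d[2]
def tri(a,b):
    (o1,d1),(o2,d2)=ray("top",a),ray("side",b)
    s=np.linalg.lstsq(np.c_[d1,-d2],o2-o1,rcond=None)[0]
    p,q=o1+s[0]*d1,o2+s[1]*d2;return (p+q)/2,np.linalg.norm(p-q)
def blobs(im,box,th=45):
    x0,y0,x1,y1=box;w=gold(im)[y0:y1,x0:x1];n,l,st,c=cv2.connectedComponentsWithStats((w>th).astype(np.uint8))
    out=[]
    for i in range(1,n):
        if st[i,4]<3: continue
        M=cv2.dilate((l==i).astype(np.uint8),np.ones((3,3)))*np.clip(w-10,0,None)
        ys,xs=np.mgrid[y0:y1,x0:x1];s=M.sum();u,v=(M*xs).sum()/s,(M*ys).sum()/s
        cv=np.array([[(M*(xs-u)**2).sum(),(M*(xs-u)*(ys-v)).sum()],[0,(M*(ys-v)**2).sum()]])/s;cv[1,0]=cv[0,1]
        out.append((int(st[i,4]),np.round([u,v],2),cv,w[l==i].max()))
    return out
E
python3 - <<'E'
from h import *
T=avg("top");S=avg("side");np.savez("av0",T=T,S=S)
for n,I,b in(("top",T,(268,165,312,205)),("side",S,(240,180,295,235))):
    for x in blobs(I,b,30):
        e,v=np.linalg.eigh(x[2]);print(n,x[0],x[1],x[3],e.round(2),v[:,1].round(3))
    g=I[:,:,1]-np.maximum(I[:,:,0],I[:,:,2]);M=(g>12).astype(np.uint8)
    B=np.zeros_like(M);bx=(262,155,315,243) if n=="top" else (226,180,314,256);B[bx[1]:bx[3],bx[0]:bx[2]]=1
    c=max(cv2.findContours(M*B,0,2)[0],key=cv2.contourArea);r=cv2.minAreaRect(c);print(r);print(cv2.boxPoints(r).round(1).tolist())
    if n=="top": print([plane("top",p,.012).round(3).tolist() for p in cv2.boxPoints(r)])
E
```

```text
top 25 [284.25 178.29] 67.0 [1.02 4.47] [-0.731 -0.682]
top 11 [299.31 181.37] 67.83333333333334 [0.8  0.93] [-0.883  0.47 ]
((286.7503967285156, 194.16351318359375), (32.476837158203125, 61.13286209106445), 6.581944465637207)
[[267.1000061035156, 222.6999969482422], [274.1000061035156, 161.89999389648438], [306.3999938964844, 165.6999969482422], [299.3999938964844, 226.39999389648438]]
[[0.503, 0.075, 0.012], [0.692, 0.055, 0.012], [0.68, -0.044, 0.012], [0.492, -0.022, 0.012]]
side 35 [260.94 197.75] 78.33333333333334 [ 2.6  10.92] [-0.426  0.905]
((268.197265625, 222.50918579101562), (57.37379837036133, 39.366661071777344), 16.69924545288086)
[[235.10000610351562, 233.10000610351562], [246.39999389648438, 195.39999389648438], [301.29998779296875, 211.89999389648438], [290.0, 249.60000610351562]]
```

```bash
python3 - <<'E'
from h import *
z=np.load("av0.npz");T,S=z["T"],z["S"]
print(np.round(gold(S)[192:206,254:270]).astype(int)); print(S[192:206,254:270,0].round().astype(int))
# stripe dir
P=plane("top",(284.25,178.29),.167);A=plane("top",(284.25-.731*3,178.29-.682*3),.167)
d=A-P;yaw=np.arctan2(d[1],d[0]);c=P-.010*np.array([np.cos(yaw),np.sin(yaw),0])
m=plane("top",(299.31,181.37),.124);print(P,np.degrees(yaw),"axis",c,"mark",m,np.linalg.norm((m-c)[:2]),np.degrees(np.arctan2(*(m-c)[1::-1])))
# shaft/handle: crops
a=np.clip(T[205:243,252:300]*1.6,0,255).astype(np.uint8);b=np.clip(S[205:253,280:325]*1.6,0,255).astype(np.uint8)
C=np.zeros((400,780,3),np.uint8);a=cv2.resize(a,None,fx=8,fy=8,interpolation=cv2.INTER_CUBIC);b=cv2.resize(b,None,fx=8,fy=8,interpolation=cv2.INTER_CUBIC)
C[:a.shape[0],:a.shape[1]]=a;C[:b.shape[0],400:400+b.shape[1]]=b;cv2.imwrite("pics/handle.png",C[:,:,::-1])
E
```

```text
[[-12 -10 -10 -10 -12  -5  -4   0  -1   4   2   2  -1   3  -3   0]
 [-12 -11 -10  -5  -4   0   0   1   2   1   0   0   1  -1   0  -1]
 [-11 -10  -8  -2   1   0  -1   0   8  42  72  23  -1   0   1  -1]
 [-11 -11 -10   2   2   7  39  42  75  75  77  54  -1   2   3   2]
 [-11 -10 -11  -1  21  74  75  76  78  65  49  22   0   0   1  -1]
 [-11 -11 -11  20  20  46  78  49  42  26  14   2   1   2   2   0]
 [-10 -10 -10  15  34  22  35  18   8   0   3   1   1   1   0  -1]
 [ -8  -9  -8  18  39  56   0   0   1   1   0  -1   0   1   1   0]
 [-12 -12  -1  12  38  42  35  -1   2   0   1  -1  -2   0   0   0]
 [-12  -4   0   7  39  38  37  16  -2  -2   0  -2  -1  -2   1  -1]
 [-10   2   0   1  23  38  37  28   0   1   0  -4   1  -1  -1   2]
 [ -4   2  -1   3   8  28  37  34   0  -1   0  -1   2   0  -2  -1]
 [  0   3   1  -1   3  13  39  36  -1   0   0  -1  -1  -1  -1   1]
 [  3   0   0  -1   0   0  18  38   0   1   2  -1  -1   1  -2  -4]]
[[134 134 134 134 133  80  49  26  26   8   7  10   7   8   6  10]
 [134 134 132  80  52  25   5   5   8   7   9   5   8   5   7   6]
 [133 133 102  24   7   4  
[... 252 characters left out ...]
30  31  74  38  56  23  16   8   4   4   7   9   6   7]
 [ 43  44  52  29  80  96   4   2   6   5   8   5   8   3   3   5]
 [ 17  17  12  27  79  83  65   2  10   4   5  10   2   5   4   3]
 [ 17   9   8  20  80  79  76  36   1   5   4   6   3   4   4   3]
 [ 13   6   8  10  48  80  78  54   5   6   4   5   6   4   1   4]
 [  6   8   5  11  19  64  80  77   7   1   5   4   7   3   3   2]
 [ 10   9   8  10   5  27  79  80   3   4   1   4   3   7   2   6]
 [  7   7   8   4   1   8  39  79   2   2   5   2   2   2   6   4]]
[0.59945958 0.02361646 0.167     ] 46.17090551539904 axis [0.59253448 0.01640238 0.167     ] mark [ 0.60199957 -0.01800466  0.124     ] 0.035685180183932665 -74.6188781330374
```

View pics/handle.png

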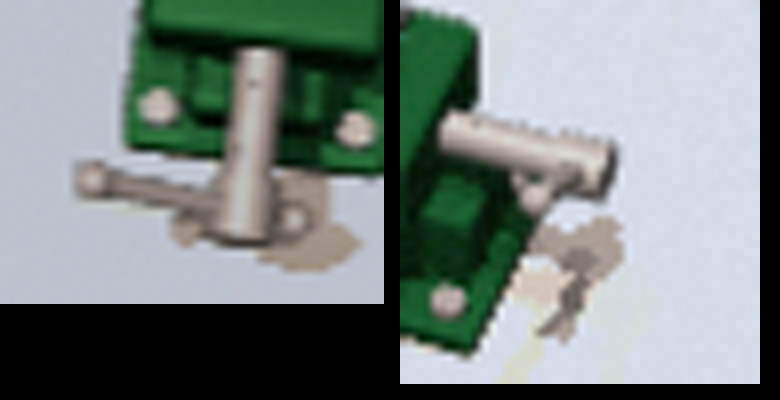

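The handle ball is at top pixel (263.6,227.5) and side pixel (296.9,228.8). It is raised on the +y side of the screw, as described.

```bash
python3 - <<'E'
from h import *
z=np.load("av0.npz");T,S=z["T"],z["S"]
w=gold(S)[193:200,254:268].copy();w[w<44]=0;w[5:]=0;ys,xs=np.mgrid[193:200,254:268];sc=((w*xs).sum()/w.sum(),(w*ys).sum()/w.sum())
print("stripe",sc,tri((284.25,178.29),sc))
print("ball",tri((263.6,227.5),(296.9,228.8)))
# shoulder disk: black mask in top
M=(T.max(2)<40).astype(np.uint8);B=np.zeros_like(M);B[165:205,265:310]=1
c=max(cv2.findContours(M*B,0,2)[0],key=cv2.contourArea);print(cv2.minEnclosingCircle(c),cv2.fitEllipse(c))
o=status.get_obs();print(Ro.from_quat(o["ee_rot"]).as_matrix().round(3))
E
```

```text
stripe (np.float64(261.9025641025641), np.float64(195.73368700265254)) (array([0.59979893, 0.02366333, 0.16817765]), np.float64(0.0012583487475189372))
ball (array([0.47576853, 0.08009462, 0.11216035]), np.float64(0.001784871601013836))
((288.6278991699219, 187.51763916015625), 20.6092472076416) ((289.239990234375, 187.26611328125), (31.665773391723633, 37.448646545410156), 108.98683166503906)
[[ 0.932  0.363  0.   ]
 [ 0.363 -0.932 -0.   ]
 [ 0.     0.    -1.   ]]
```

```bash
cat >> h.py <<'E'
def to(p,yawy=None):
    o=status.get_obs();R=Ro.from_quat(o["ee_rot"]).as_matrix();d=R.T@(np.array(p)-o["position"])
    y=np.degrees(np.arctan2(R[1,1],R[0,1]));print("shift",d.round(4),"yaw_y now %.2f"%y,"" if yawy is None else "az %.2f"%((y-yawy+180)%360-180),"q",o["joint_pos"].round(3),"t",o["clock"],"pos",o["position"].round(4),"w",o["grip_width"],o["ft_force"].round(1))
E
python3 -c "
from h import *
to([.5925,.0164,.25],46.2)"
```

```text
shift [ 0.558  -0.425  -0.0414] yaw_y now -68.69 az -114.89 q [ 1.176  0.332 -0.065  1.46   0.022  1.35  -0.088] t 0.7 pos [ 0.2271 -0.5823  0.2087] w 1.003706108205282 [-0.3  1.2  0.3]
```

Request:
play_rows --plan '[0, 0, 0, 0, 0, -0.045, 0.9, 0, 0, -115, 0.558, -0.425, -0.041, 0.9, 0, 0, -115, 0.558, -0.425, -0.041, 0.9, 0, 0, -115, 0.558, -0.425, -0.041, 0.9, 0, 0, -115, 0.558, -0.425, -0.041, 0.9, 0, 0, -115, 0.558, -0.425, -0.041, 0.9, 0, 0, -115, 0.558, -0.425, -0.041, 0.9, 0, 0, -115, 0.558, -0.425, -0.041, 0.9, 0, 0, -115, 0.558, -0.425, -0.041, 0.9, 0, 0, -115, 0.558, -0.425, -0.041, 0.9, 0, 0, -115, 0.558, -0.425, -0.041, 0.9, 0, 0, -115, 0.558, -0.425, -0.041, 0.9, 0, 0, -115, 0.558, -0.425, -0.041, 0.9, 0, 0, -115, 0.558, -0.425, -0.041, 0.9, 0, 0, -115, 0.558, -0.425, -0.041, 0.9, 0, 0, -115, 0.558, -0.425, -0.041, 0.9]'

```text
clock: 2.7
position: [0.5923, 0.0145, 0.2499]
ee_rot: [0.373, 0.928, -0.0, 0.0]
ft_force: [0.2, 0.4, 0.2]
grip_width: 0.902
grasp_force: 0.0
```

```bash
python3 -c "
from h import *
to([.5925,.0164,.146],46.2)"
```

```text
shift [0.0013 0.0016 0.1039] yaw_y now 46.14 az -0.06 q [ 0.463  0.319 -0.711  1.458  0.209  1.44   0.556] t 2.7 pos [0.5923 0.0145 0.2499] w 0.9016351459351964 [0.2 0.4 0.2]
```

Request:
play_rows --plan '[0, 0, -90, 0.001, 0.002, 0, 0.9, 0, 0, -90, 0.001, 0.002, 0, 0.9, 0, 0, -90, 0.001, 0.002, 0, 0.9, 0, 0, -90, 0.001, 0.002, 0, 0.9, 0, 0, -90, 0.001, 0.002, 0, 0.9, 0, 0, -90, 0.001, 0.002, 0, 0.9, 0, 0, -90, 0.001, 0.002, 0, 0.9, 0, 0, -90, 0.001, 0.002, 0, 0.9, 0, 0, -90, 0.001, 0.002, 0, 0.9, 0, 0, -90, 0.001, 0.002, 0.02, 0.9, 0, 0, -90, 0.001, 0.002, 0.04, 0.9]'

```text
clock: 4.08
position: [0.5928, 0.0177, 0.2079]
ee_rot: [-0.392, 0.92, -0.0, -0.0]
ft_force: [0.0, -0.3, -1.0]
grip_width: 0.897
grasp_force: 0.0
```

```bash
python3 -c "
from h import *
to([.5925,.0164,.146],136.2)
I=avg('side',1);a=I[130:260,200:340];cv2.imwrite('pics/hov.png',np.clip(cv2.resize(a,None,fx=4,fy=4,interpolation=cv2.INTER_CUBIC)*1.6,0,255)[:,:,::-1])"
```

```text
shift [ 0.0011 -0.0007  0.0619] yaw_y now 136.15 az -0.05 q [ 0.626  0.412 -0.95   1.512  0.338  1.391  2.032] t 4.075 pos [0.5928 0.0177 0.2079] w 0.8974426938568031 [ 0.  -0.3 -1. ][ WARN:0@0.774] global loadsave.cpp:1063 imwrite_ Unsupported depth image for selected encoder is fallbacked to CV_8U.
```

View pics/hov.png

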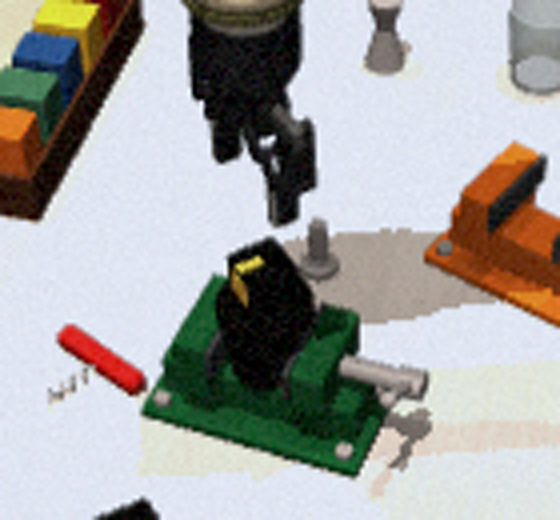

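The side view shows the open gripper centred above the head, with the head top at crop (265,265) and clear space for both fingers. Next I descend and close.

Request:
play_rows --plan '[0, 0, 0, 0.001, -0.001, 0.02, 0.9, 0, 0, 0, 0.001, -0.001, 0.04, 0.9, 0, 0, 0, 0.001, -0.001, 0.055, 0.9, 0, 0, 0, 0.001, -0.001, 0.062, 0.9, 0, 0, 0, 0.001, -0.001, 0.062, 0.9, 0, 0, 0, 0.001, -0.001, 0.062, 0.3, 0, 0, 0, 0.001, -0.001, 0.062, 0.3, 0, 0, 0, 0.001, -0.001, 0.062, 0.3, 0, 0, 0, 0.001, -0.001, 0.062, 0.3, 0, 0, 0, 0.001, -0.001, 0.062, 0.3, 0, 0, 0, 0.001, -0.001, 0.062, 0.3, 0, 0, 0, 0.001, -0.001, 0.062, 0.3]' --squeeze 25

```text
clock: 5.62
position: [0.5933, 0.0171, 0.1476]
ee_rot: [-0.393, 0.919, -0.0, 0.0]
ft_force: [-0.4, 0.2, 0.3]
grip_width: 0.3
grasp_force: 0.0
```

```bash
python3 -c "
from h import *
to([.5925,.0164,.146],136.2);print(status.get_obs()['torque'])"
```

```text
shift [0.001  0.0001 0.0016] yaw_y now 136.30 az 0.10 q [ 0.615  0.459 -0.929  1.59   0.379  1.284  2.006] t 5.625 pos [0.5933 0.0171 0.1476] w 0.2997339876623417 [-0.4  0.2  0.3]
[-0.02792659  0.01519654  0.00308615]
```

```bash
python3 -c "
from h import *
I=avg('side',3);a=I[150:250,215:315];b=avg('top',3)[150:230,250:330]
a=cv2.resize(a,(400,400),interpolation=cv2.INTER_CUBIC);b=cv2.resize(b,(390,400),interpolation=cv2.INTER_CUBIC)
cv2.imwrite('pics/gr.png',np.clip(np.hstack([a,b])*2.2,0,255).astype(np.uint8)[:,:,::-1])"
```

```text
(no output)
```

View pics/gr.png

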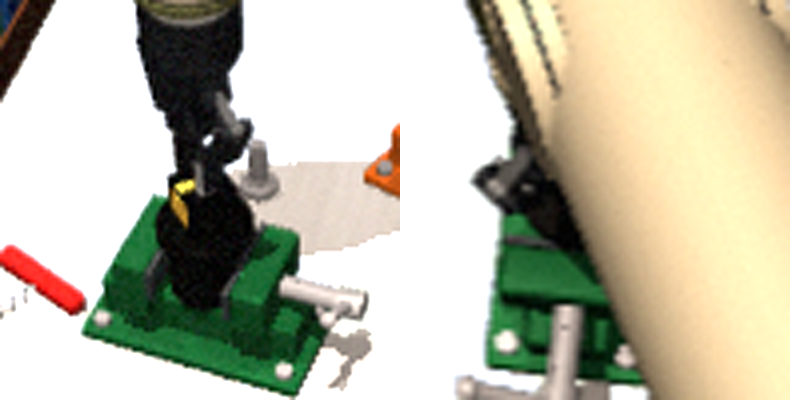

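The fingers straddle the head, with the stripe still visible at crop (183,188), but they stopped at the commanded 0.3 with no contact force. I close further.

Request:
play_rows --plan '[0, 0, 0, 0, 0, 0, 0.15, 0, 0, 0, 0, 0, 0, 0.15, 0, 0, 0, 0, 0, 0, 0.0, 0, 0, 0, 0, 0, 0, 0.0]'

```text
clock: 6.42
position: [0.5932, 0.0171, 0.1476]
ee_rot: [-0.393, 0.919, -0.0, 0.0]
ft_force: [0.0, 0.4, -0.7]
grip_width: -0.001
grasp_force: 0.0
```

```bash
python3 -c "
from h import *
o=status.get_obs()
R=Ro.from_quat(o['ee_rot']).as_matrix()
for n in('side','top'):
    m=viewer.camera_model(n)
    for dz in(-.1,-.054,0,.014):
        p=np.array(m['R'])@(o['position']+R[:,2]*dz)+m['t'];print(n,dz,m['fx']*p[0]/p[2]+m['cx'],m['fy']*p[1]/p[2]+m['cy'])
I=avg('side',3);a=I[150:230,215:305];a=cv2.resize(a,(720,600)[:2],interpolation=cv2.INTER_CUBIC);a=np.clip(255*(a/255)**.4,0,255)
cv2.imwrite('pics/gr2.png',a.astype(np.uint8)[:,:,::-1])"
```

```text
side -0.1 263.69051825649774 175.15714315460806
side -0.054 264.32466948962036 186.6752195832247
side 0 265.03245863101273 199.53077989769403
side 0.014 265.2098585264072 202.75289072371882
top -0.1 286.8915956779471 172.39415986445658
top -0.054 286.7762146715943 177.2076990159684
top 0 286.652947072816 182.35025611083333
top 0.014 286.6229186591073 183.6030008182457<string>:9: RuntimeWarning: invalid value encountered in power
<string>:10: RuntimeWarning: invalid value encountered in cast
```

View pics/gr2.png

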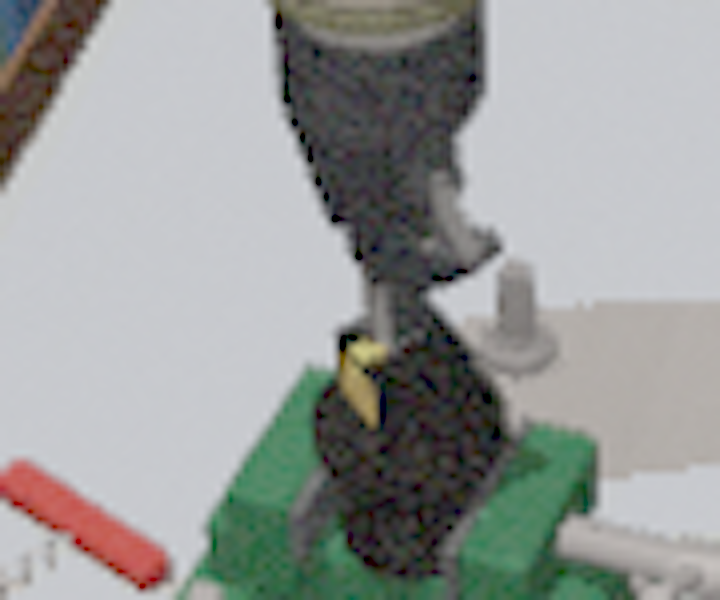

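```bash
python3 -c "
from h import *
m=viewer.camera_model('side')
for s in(-1,1):
  for z in(.207,.235):
    p=np.array([.5928,.0177,z])+s*.043*np.array([-.721,.693,0]);p=np.array(m['R'])@p+m['t'];print(s,z,m['fx']*p[0]/p[2]+m['cx'],m['fy']*p[1]/p[2]+m['cy'])
"
```

```text
-1 0.207 257.33833348122806 177.40527763284197
-1 0.235 256.86299246466893 170.43544802896798
1 0.207 271.6064958146786 193.90628623983358
1 0.235 271.3223758340879 186.90991847936118
```

The fingertips appear about 30 mm higher in the image than the reported TCP implies. I lift and triangulate the shut fingertips.

Request:
play_rows --plan '[0, 0, 0, 0, 0, -0.03, 0, 0, 0, 0, 0, 0, -0.06, 0, 0, 0, 0, 0, 0, -0.06, 0, 0, 0, 0, 0, 0, -0.06, 0]'

```text
clock: 7.08
position: [0.593, 0.0169, 0.207]
ee_rot: [-0.393, 0.919, -0.0, -0.0]
ft_force: [0.4, 0.3, 0.4]
grip_width: 0.003
grasp_force: 0.0
```

```bash
python3 -c "
from h import *
o=status.get_obs();print(o['position'],o['ee_rot'])
for n in('side','top'):
    m=viewer.camera_model(n)
    for dz in(-.059,0,.014):
        p=np.array(m['R'])@(o['position']-np.array([0,0,dz]))+m['t'];print(n,dz,m['fx']*p[0]/p[2]+m['cx'],m['fy']*p[1]/p[2]+m['cy'])
S=avg('side',3);T=avg('top',3);np.savez('av1',T=T,S=S)
a=cv2.resize(S[140:210,230:300],(560,560)[:2],interpolation=cv2.INTER_CUBIC)[:, 80:470];b=cv2.resize(T[145:215,255:325],(560,560),interpolation=cv2.INTER_CUBIC)[:,0:400]
c=np.clip(255*(np.clip(np.hstack([a,b]),0,255)/255)**.4,0,255)
cv2.imwrite('pics/lift.png',c.astype(np.uint8)[:,:,::-1])"
```

```text
[0.59301082 0.0169221  0.20700436] [-3.93115737e-01  9.19488945e-01 -4.72596988e-05 -3.09463278e-04]
side -0.059 263.5242656735129 170.36168043711135
side 0 264.34485428433163 185.31829378793276
side 0.014 264.5324129489064 188.73686722370505
top -0.059 287.0197069806707 170.43631702696283
top 0 286.86336920198397 176.7521528719222
top 0.014 286.8288110505045 178.1482556801067
```

View pics/lift.png

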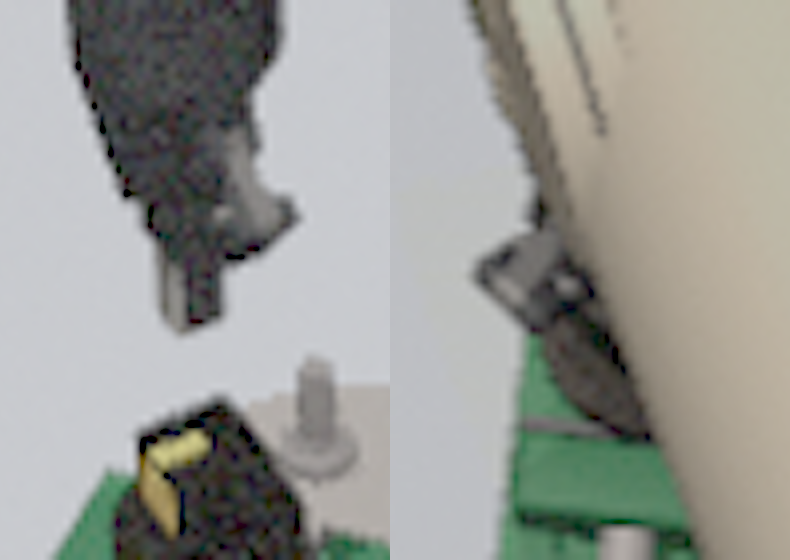

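```bash
python3 -c "
from h import *
p,e=tri((265.9,179.3),(277,167));print(p,e)
o=status.get_obs()['position'];d=(p-o)[:2];u=np.array([-.721,.693]);print('along',d@u,'perp',d@np.array([.693,.721]),'dz',p[2]-o[2])"
```

```text
[0.54593526 0.06416836 0.33063514] 0.015875811579479305
along 0.06661539542808981 perp 0.001346284608083836 dz 0.12354958972627272
```

```bash
python3 -c "
from h import *
z=np.load('av0.npz')
for n,k,bx in(('side','S',(392,62,432,100)),('top','T',(520,322,560,356))):
    m=viewer.camera_model(n);I=z[k]
    for dz in(0,.03):
      for s in(-1,1):
        p=np.array([.2271,-.5823,.208+dz])+s*.045*np.array([.363,-.932,0]);p=np.array(m['R'])@p+m['t'];print(n,dz,s,round(m['fx']*p[0]/p[2]+m['cx'],1),round(m['fy']*p[1]/p[2]+m['cy'],1))
    x0,y0,x1,y1=bx
    print('cols',x0)
    for y in range(y0,y1): print(y,''.join('#' if v<30 else '+' if v<60 else '.' for v in I[y,x0:x1].max(1)))
"
```

```text
side 0 -1 408.2 101.5
side 0 1 401.0 88.5
side 0.03 -1 409.7 94.3
side 0.03 1 402.4 81.4
cols 392
62 ........##+##############+..............
63 .......+#################+..............
64 .......##################+..............
65 .......+#################+..............
66 ........+#################..............
67 .........#################..............
68 ........+#################+++...........
69 ........+###################+...........
70 .........+##################+...........
71 .........###################+...........
72 .........###################............
73 .........###################............
74 ........+########+..########............
75 ........+#########++########............
76 ........######.############+............
77 ........######.+###########+............
78 ........######..+##########+............
79 ........#####+..+##########.............
80 .........+++....+##########.............
81 .................##########.............
82 .................#########+.............
83 .................#########+.............
84 ................+#########.....
[... 1596 characters left out ...]
#########################
341 ...........+############################
342 ............############################
343 ............+###########################
344 .............###########################
345 .............+######################+++.
346 ..............######################+...
347 ..............+######################...
348 ...............+#####################+..
349 .....................++##############+..
350 .............................+#####++...
351 ........................................
352 ........................................
353 ........................................
354 ........................................
355 ........................................
```

Both views agree that the tool really sits about 32 mm higher than reported. The lifted shut tip is at side pixel (264.4,180.6) where 188.7 was predicted, and the start pose shows the same shift at top (529,334) and side (411,92). Laterally it is aligned. I open and go down to a reported z of about 0.118, which puts the real tips near 0.14.

Request:
play_rows --plan '[0, 0, 0, 0, 0, 0, 0.9, 0, 0, 0, 0, 0, 0, 0.9, 0, 0, 0, 0, 0, 0, 0.9, 0, 0, 0, 0, 0, 0, 0.9, 0, 0, 0, 0, 0, 0.03, 0.9, 0, 0, 0, 0, 0, 0.06, 0.9, 0, 0, 0, 0, 0, 0.078, 0.9, 0, 0, 0, 0, 0, 0.089, 0.9, 0, 0, 0, 0, 0, 0.089, 0.9, 0, 0, 0, 0, 0, 0.089, 0.45, 0, 0, 0, 0, 0, 0.089, 0.45, 0, 0, 0, 0, 0, 0.089, 0.45, 0, 0, 0, 0, 0, 0.089, 0.3, 0, 0, 0, 0, 0, 0.089, 0.3]' --squeeze 25

```text
clock: 9.12
position: [0.5937, 0.0172, 0.1195]
ee_rot: [-0.393, 0.919, -0.0, 0.001]
ft_force: [-1.9, -0.5, 5.9]
grip_width: 0.486
grasp_force: 28.4
```

```bash
python3 -c "
from h import *
to([.5925,.0164,.118],136.2);o=status.get_obs();print(o['torque'],o['grasp_force'])"
```

```text
shift [0.0014 0.0003 0.0015] yaw_y now 136.30 az 0.10 q [ 0.605  0.485 -0.915  1.622  0.403  1.235  1.989] t 9.125 pos [0.5937 0.0172 0.1195] w 0.4856961585129537 [-1.9 -0.5  5.9]
[ 0.03694021  0.37286698 -0.08368634] 28.41705232858658
```

Gripped: opening 0.486 is about 41 mm, at 28 N. I turn 110° clockwise following the thread, short of the mark.

Request:
play_rows --plan '[0, 0, 10, 0, 0, 0.0002, 0.3, 0, 0, 20, 0, 0, 0.0004, 0.3, 0, 0, 30, 0, 0, 0.0005, 0.3, 0, 0, 40, 0, 0, 0.0007, 0.3, 0, 0, 50, 0, 0, 0.0009, 0.3, 0, 0, 60, 0, 0, 0.001, 0.3, 0, 0, 70, 0, 0, 0.0012, 0.3, 0, 0, 80, 0, 0, 0.0014, 0.3, 0, 0, 90, 0, 0, 0.0016, 0.3, 0, 0, 100, 0, 0, 0.0018, 0.3, 0, 0, 107, 0, 0, 0.0019, 0.3, 0, 0, 110, 0, 0, 0.0019, 0.3, 0, 0, 110, 0, 0, 0.0019, 0.3, 0, 0, 110, 0, 0, 0.0019, 0.3]'

```text
clock: 10.88
position: [0.5929, 0.0122, 0.1175]
ee_rot: [0.529, 0.848, -0.003, 0.001]
ft_force: [-7.2, -13.0, 10.2]
grip_width: 0.489
grasp_force: 29.1
```

```bash
python3 -c "
from h import *
to([.5925,.0164,.118],26.2);o=status.get_obs();print(o['torque'],o['grasp_force'])"
```

```text
shift [ 0.004   0.0016 -0.0005] yaw_y now 26.07 az -0.13 q [ 0.36   0.388 -0.571  1.637  0.229  1.185  0.191] t 10.875 pos [0.5929 0.0122 0.1175] w 0.48891124219140675 [ -7.2 -13.   10.2]
[-2.87898257e+00  1.57211865e+00 -1.12626661e-03] 29.073167145252228
```

Turned about 110°. I let go, lift and swing aside to look.

Request:
play_rows --plan '[0, 0, 0, 0, 0, 0, 0.9, 0, 0, 0, 0, 0, 0, 0.9, 0, 0, 0, 0, 0, 0, 0.9, 0, 0, 0, 0, 0, -0.03, 0.9, 0, 0, 0, 0, 0, -0.08, 0.9, 0, 0, 0, -0.05, -0.025, -0.08, 0.9, 0, 0, 0, -0.1, -0.05, -0.08, 0.9, 0, 0, 0, -0.16, -0.08, -0.08, 0.9, 0, 0, 0, -0.22, -0.11, -0.08, 0.9, 0, 0, 0, -0.22, -0.11, -0.08, 0.9, 0, 0, 0, -0.22, -0.11, -0.08, 0.9]'

```text
clock: 12.25
position: [0.5921, -0.2288, 0.1964]
ee_rot: [0.528, 0.849, 0.0, -0.0]
ft_force: [0.0, 0.4, -0.3]
grip_width: 0.901
grasp_force: 0.0
```

```bash
cat > meas.py <<'E'
from h import *
T=avg("top",8)
B=sorted(blobs(T,(268,165,312,205),30),key=lambda b:-b[0])
for x in B:
    e,v=np.linalg.eigh(x[2]);d=v[:,1];a=plane("top",x[1],.165);b=plane("top",x[1]+3*d,.165)-a
    print(x[0],x[1],e.round(2),"axis yaw(mod180) %.1f"%np.degrees(np.arctan2(b[1],b[0])),"p165",a.round(4),"p124",plane("top",x[1],.124).round(4))
np.savez("avm",T=T)
print(np.round(gold(T)[170:200,275:306]).astype(int).clip(0)) if 0 else None
for y in range(170,200): print(y,' '.join('%2d'%max(0,v) for v in gold(T)[y,278:306]))
E
python3 meas.py; python3 -c "
from h import *
to([.5925,.0164,.118],26.2)"
```

```text
28 [290.94 179.51] [0.99 5.25] axis yaw(mod180) 114.2 p165 [0.5966 0.0058 0.165 ] p124 [0.6073 0.0051 0.124 ]
17 [298.51 181.47] [0.89 2.09] axis yaw(mod180) 96.0 p165 [ 0.5913 -0.0143  0.165 ] p124 [ 0.6017 -0.0158  0.124 ]
170  0  0  0  0  0  0  0  0  0  0  0  0  0  0  0  0  0  0  0  0  0  0  0  0  0  0  0  0
171  0  0  0  0  0  0  0  0  0  0  0  0  0  0  0  0  0  0  0  0  0  0  0  0  0  0  0  0
172  0  0  0  0  0  0  0  1  3  2  2  0  0  0  0  0  0  0  0  0  0  0  0  0  0  0  0  0
173  0  0  0  0  0  3  2  2  1  1  1  1  0  2  2  0  0  0  0  0  0  0  0  0  0  0  0  0
174  0  0  2  2  2  1  2  1  2  1  1  3  2  2  0  2  2  0  0  0  0  0  0  0  0  0  0  0
175  1  3  3  2  1  0  1  2  2  2  2  1  1  3  2  1  1  3  0  0  0  0  0  0  0  0  0  0
176  1  2  2  1  1  1  2  1  1  1  1  2  2  2  1  1  0  1  2  0  0  0  0  0  0  0  0  0
177  1  0  1  2  1  2  1  2  2  1  1  1  2  1 25 58 39  0  1  2  1  0  0  0  0  0  0  1
178  1  1  1  1  2  2  2  1  2  1  1  2 25 57 68 69 48 17  1  2  1  1  1  0  1  0  0  7
179  2  3  2  2  2  2  2  1  2 25 32 58 68 69 70 69 69 39  1  2  0  1  0  0  0  0  
[... 1246 characters left out ...]
  2  2  1  0  0  0  0  0  0  0  1  1  1  2  2  1  2  2  0  0  0  0  0  0  6  7
195  1  2  1  1  0  0  2  1  1  0  1  1  1  1  2  2  2  3  0  0  0  0  0  0  0  7  8  7
196  0  0  1  2  2  2  1  1  1  2  1  2  2  1  2  1  1  1  0  0  0  0  0  0  0  7  5  7
197  0  0  0  0  1  2  2  1  2  3  1  2  2  2  2  0  0  0  0  0  0  0  0  0  0  7  7  7
198  1  2  0  0  0  0  1  1  2  2  3  1  0  0  0  0  0  0  0  0  0  0  0  0  0  8  7  8
199  0  0  0  0  0  0  0  0  0  0  0  0  0  0  1  0  0  0  0  0  0  0  0  0  0  7  7  8
shift [0.219  0.1087 0.0788] yaw_y now 26.37 az 0.17 q [ 0.647  0.399 -0.467  1.43   0.18   1.355  0.634] t 12.65 pos [ 0.5923 -0.2281  0.1969] w 0.9025042645486808 [-0.4  0.1 -0.5]
```

Stripe yaw is −64° at pixel (290.9,179.5). The mark is at (298.5,181.5), yaw about −73°. Around 9° remain, so I regrip.

```bash
python3 -c "
from h import *
T=np.load('avm.npz')['T'];w=gold(T).clip(0);ax=np.array([.5918,.0157])
for lo,c0 in((4,296),(20,296),(35,296)):
    M=w[178:187,c0:303]*(w[178:187,c0:303]>lo);M[:2,:1]=0
    ys,xs=np.mgrid[178:187,c0:303];p=plane('top',((M*xs).sum()/M.sum(),(M*ys).sum()/M.sum()),.124)[:2]-ax;print(lo,p,np.degrees(np.arctan2(p[1],p[0])),np.hypot(*p))
to([.5925,.0157,.196],26.3)"
```

```text
4 [ 0.00969162 -0.03160882] -72.95386421363237 0.03306123000297711
20 [ 0.00979218 -0.03148974] -72.7261821400452 0.03297712164182155
35 [ 0.00975449 -0.03187934] -72.98685699135108 0.033338296905404734
shift [0.2184 0.1084 0.0008] yaw_y now 26.37 az 0.07 q [ 0.647  0.399 -0.467  1.43   0.18   1.355  0.634] t 12.65 pos [ 0.5923 -0.2281  0.1969] w 0.9025042645486808 [-0.4  0.1 -0.5]
```

Request:
play_rows --plan '[0, 0, 0, 0.055, 0.027, 0, 0.9, 0, 0, 0, 0.11, 0.055, 0, 0.9, 0, 0, 0, 0.165, 0.082, 0, 0.9, 0, 0, 0, 0.218, 0.108, 0, 0.9, 0, 0, 0, 0.218, 0.108, 0, 0.9, 0, 0, 0, 0.218, 0.108, 0.03, 0.9, 0, 0, 0, 0.218, 0.108, 0.06, 0.9, 0, 0, 0, 0.218, 0.108, 0.079, 0.9, 0, 0, 0, 0.218, 0.108, 0.079, 0.9, 0, 0, 0, 0.218, 0.108, 0.079, 0.45, 0, 0, 0, 0.218, 0.108, 0.079, 0.45, 0, 0, 0, 0.218, 0.108, 0.079, 0.45, 0, 0, 0, 0.218, 0.108, 0.079, 0.3, 0, 0, 0, 0.218, 0.108, 0.079, 0.3]' --squeeze 25

```text
clock: 14.4
position: [0.5922, 0.0139, 0.1192]
ee_rot: [0.528, 0.849, -0.0, 0.0]
ft_force: [-6.0, -2.2, 8.1]
grip_width: 0.486
grasp_force: 26.4
```

```bash
python3 -c "
from h import *
to([.5925,.0157,.1185],17.2);o=status.get_obs();print(o['torque'],o['grasp_force'])"
```

```text
shift [0.0015 0.0011 0.0007] yaw_y now 26.27 az 9.07 q [ 0.362  0.384 -0.573  1.638  0.222  1.185  0.197] t 14.4 pos [0.5922 0.0139 0.1192] w 0.48593299915780097 [-6.  -2.2  8.1]
[-0.32252579  1.29503092 -0.06472739] 26.42480581998825
```

Request:
play_rows --plan '[0, 0, 4, 0, 0.001, 0, 0.3, 0, 0, 8, 0, 0.001, 0, 0.3, 0, 0, 8.5, 0, 0.001, 0, 0.3, 0, 0, 8.5, 0, 0.001, 0, 0.3, 0, 0, 8.5, 0, 0.001, 0, 0.3, 0, 0, 8.5, 0, 0.001, 0, 0.9, 0, 0, 8.5, 0, 0.001, 0, 0.9, 0, 0, 8.5, 0, 0.001, 0, 0.9, 0, 0, 8.5, 0, 0.001, -0.03, 0.9, 0, 0, 8.5, 0, 0.001, -0.08, 0.9, 0, 0, 8.5, -0.055, -0.027, -0.08, 0.9, 0, 0, 8.5, -0.11, -0.055, -0.08, 0.9, 0, 0, 8.5, -0.16, -0.08, -0.08, 0.9, 0, 0, 8.5, -0.22, -0.11, -0.08, 0.9, 0, 0, 8.5, -0.22, -0.11, -0.08, 0.9, 0, 0, 8.5, -0.22, -0.11, -0.08, 0.9]'

```text
clock: 16.4
position: [0.5913, -0.2313, 0.1975]
ee_rot: [0.589, 0.808, 0.0, -0.0]
ft_force: [0.9, 0.1, 0.2]
grip_width: 0.9
grasp_force: 0.0
```

```bash
python3 meas.py; python3 -c "
from h import *
to([.5925,.0157,.1965],17.9)
T=np.load('avm.npz')['T'][165:205,268:312];S=avg('side',4);np.savez('avs',S=S);S=S[180:230,240:295]
c=np.hstack([cv2.resize(T,(440,400),interpolation=cv2.INTER_CUBIC),cv2.resize(S,(340,400),interpolation=cv2.INTER_CUBIC)])
cv2.imwrite('pics/al.png',(255*(c.clip(0,255)/255)**.5).astype(np.uint8)[:,:,::-1])"
```

```text
46 [293.95 180.62] [ 1.48 16.12] axis yaw(mod180) 82.6 p165 [ 0.5936 -0.0022  0.165 ] p124 [ 0.6041 -0.0032  0.124 ]
170  0  0  0  0  0  0  0  0  0  0  0  0  0  0  0  0  0  0  0  0  0  0  0  0  0  0  0  0
171  0  0  0  0  0  0  0  0  0  0  0  0  0  0  0  0  0  0  0  0  0  0  0  0  0  0  0  0
172  0  0  0  0  0  0  0  0  4  2  4  0  0  0  0  0  0  0  0  0  0  0  0  0  0  0  0  0
173  0  0  0  0  1  2  2  2  1  1  1  0  1  3  1  0  0  0  0  0  0  0  0  0  0  0  0  0
174  0  0  0  2  2  2  2  1  2  0  2  1  1  1  1  1  2  0  0  0  0  0  0  0  0  0  0  0
175  2  2  2  2  0  1  2  1  1  2  1  1  2  2  1  1  2  2  0  0  0  0  0  0  0  0  0  0
176  1  2  2  1  2  1  1  1  1  2  2  1  3  2  1  1  1  2  1  0  0  0  0  0  0  0  0  0
177  0  2  1  2  1  2  2  2  1  1  1  1  1  1  2  1 11  6  0  3  2  0  0  0  0  0  0  1
178  1  3  2  2  2  2  1  3  2  2  2  1  1 25 31 58 48 17  0  1  1  1  0  0  1  0  0  7
179  2  1  1  2  0  3  2  1  2  1 24 32 58 68 68 69 69 39  0  2  1  1  0  0  0  0  0  7
180  1  1  2  1  2  2  1  1  2 24 58 68 69 70 69 69 69 42  8 26 31 58 47 16  0  0  0  8
181  0  0  2  3
[... 1138 characters left out ...]
  2  0  1  2  0  0  0  0  1  0  0  1  1  0  2  2  2  1  0  0  0  0  0  1  7  7
195  1  2  1  1  1  0  1  1  1  1  1  0  1  1  2  2  2  1  2  0  0  0  0  0  0  6  7  7
196  0  0  2  1  2  1  2  2  1  0  1  2  1  2  1  1  3  2  0  0  0  0  0  0  0  7  6  7
197  0  0  0  0  0  1  2  1  2  1  2  2  2  2  2  1  0  0  0  0  0  0  0  0  0  8  6  6
198  0  1  0  0  0  1  0  2  1  1  2  1  1  0  0  0  0  0  0  0  0  0  0  0  0  8  7  7
199  0  0  0  0  0  0  0  0  0  0  0  0  0  0  0  0  0  0  0  0  0  0  0  0  0  7  7  7
shift [0.2344 0.0767 0.0013] yaw_y now 17.86 az -0.04 q [ 0.63   0.394 -0.437  1.43   0.167  1.355  0.498] t 16.8 pos [ 0.5914 -0.2309  0.1979] w 0.8967958170750167 [-0.2 -0.1 -0. ]
```

View pics/al.png

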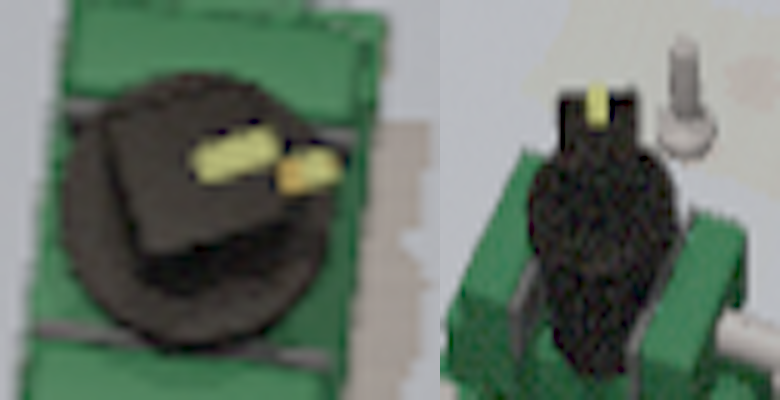

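The head is nearly aligned. In the top crop the stripe is centred at (236,153) and the mark at (315,170), partly in shadow. I compute the residual with the shadowed part of the mark counted fully.

```bash
python3 -c "
from h import *
from scipy.optimize import least_squares
T=np.load('avm.npz')['T'];w=gold(T).clip(0)
ys,xs=np.mgrid[:420,:560]
def cen(W,z):
    u=(W*xs).sum()/W.sum();v=(W*ys).sum()/W.sum();c=np.array([[(W*(xs-u)**2).sum(),(W*(xs-u)*(ys-v)).sum()],[0,(W*(ys-v)**2).sum()]])/W.sum();c[1,0]=c[0,1]
    e,V=np.linalg.eigh(c);p=plane('top',(u,v),z);q=plane('top',np.array([u,v])+3*V[:,1],z)-p
    y=np.degrees(np.arctan2(q[1],q[0]));y=y-180 if y>0 else y
    return p[:2],y,e
W=np.where(w>8,w,0)/70;W[:176]=0;W[184:]=0
Ws=W.copy();Ws[:,:286]=0;Ws[:,296:]=0
Wm=np.minimum(np.where(w>8,w,0)/52,1);Wm[:178]=0;Wm[186:]=0;Wm[:,:296]=0;Wm[:,303:]=0;Wm[180,296]=0
s,sy,e1=cen(Ws,.165);m,my,e2=cen(Wm,.124);print('stripe',s,sy,e1,'mark',m,my,e2)
A=[(.59946,.02362,46.2),(.5966,.0058,-63.8),(s[0],s[1],-72.2)]
f=lambda x:np.concatenate([[x[0]+x[2]*np.cos(np.radians(a[2]))-a[0],x[1]+x[2]*np.sin(np.radians(a[2]))-a[1]] for a in A])
r=least_squares(f,[.592,.016,.01],x_scale=.001,ftol=1e-14,xtol=1e-14,gtol=1e-14);print(r.x,r.fun.round(4))
for n,M in(('now',m),('first',plane('top',(299.31,181.37),.124)[:2])):
    d=M-r.x[:2];print(n,np.degrees(np.arctan2(d[1],d[0])),np.hypot(*d))
d=m-s;print('stripe->mark',np.degrees(np.arctan2(d[1],d[0])))
# shoulder front edge and head from black/green contour: shoulder ellipse from av0
"

```

```text
stripe [0.59519074 0.00508295] -72.97443628949506 [1.11365786 5.27371168] mark [ 0.60126731 -0.01534174] -73.00716750284751 [1.02443545 2.63467782]
[0.59178452 0.01565244 0.01104475] [-0.      0.      0.0001 -0.0001 -0.      0.0001]
now -72.98829206815064 0.03241237408340063
first -73.11676875506761 0.035173105168674175
stripe->mark -73.43167800844813
```

The stripe is at −72.2 to −73.0° and the mark at −73.0°, so they are lined up within 1°. I leave the head there. Next is the handle: go above the ball with the fingers shut.

```bash
python3 -c "
from h import *
to([.4746,.0749,.20],83.7)"
```

```text
shift [ 0.3274 -0.0173 -0.0023] yaw_y now 17.81 az -65.89 q [ 0.631  0.394 -0.437  1.43   0.167  1.355  0.498] t 17.0 pos [ 0.5912 -0.2315  0.1977] w 0.9002078356933333 [ 0.5  0.1 -0.2]
```

Request:
play_rows --plan '[0, 0, -10, 0.05, -0.003, -0.02, 0.5, 0, 0, -20, 0.1, -0.005, -0.02, 0, 0, 0, -30, 0.15, -0.008, -0.02, 0, 0, 0, -40, 0.2, -0.01, -0.02, 0, 0, 0, -50, 0.25, -0.013, -0.02, 0, 0, 0, -60, 0.3, -0.016, -0.02, 0, 0, 0, -66, 0.327, -0.017, -0.002, 0, 0, 0, -66, 0.327, -0.017, -0.002, 0, 0, 0, -66, 0.327, -0.017, -0.002, 0, 0, 0, -66, 0.327, -0.017, -0.002, 0]'

```text
clock: 18.25
position: [0.4756, 0.0736, 0.2]
ee_rot: [0.055, 0.998, 0.0, 0.0]
ft_force: [-0.9, -0.5, 0.0]
grip_width: 0.006
grasp_force: 0.0
```

```bash
python3 -c "
from h import *
to([.4746,.0749,.12],83.7)"
```

```text
shift [0.0012 0.0012 0.08  ] yaw_y now 83.66 az -0.04 q [ 0.505  0.072 -0.774  1.806  0.053  1.284  1.177] t 18.25 pos [0.4756 0.0736 0.2   ] w 0.005680673136002784 [-0.9 -0.5  0. ]
```

Request:
play_rows --plan '[0, 0, 0, 0.001, 0.001, 0.04, 0, 0, 0, 0, 0.001, 0.001, 0.08, 0, 0, 0, 0, 0.001, 0.001, 0.09, 0, 0, 0, 0, 0.001, 0.001, 0.1, 0, 0, 0, 0, 0.001, 0.001, 0.105, 0, 0, 0, 0, 0.001, 0.001, 0.11, 0, 0, 0, 0, 0.001, 0.001, 0.115, 0, 0, 0, 0, 0.001, 0.001, 0.12, 0, 0, 0, 0, 0.001, 0.001, 0.125, 0, 0, 0, 0, 0.001, 0.001, 0.13, 0, 0, 0, 0, 0.001, 0.001, 0.13, 0]'

```text
clock: 19.62
position: [0.4739, 0.0756, 0.0692]
ee_rot: [0.054, 0.999, -0.0, -0.0]
ft_force: [0.2, -0.3, -0.1]
grip_width: -0.004
grasp_force: 0.0
```

```bash
python3 -c "
from h import *
to([.4746,.0749,.03],83.7)
print(blobs(avg('top',2),(268,165,312,205),30)[0][:2])
I=avg('side',2);c=cv2.resize(I[170:260,235:335],(780,600)[:2],interpolation=cv2.INTER_CUBIC)
cv2.imwrite('pics/push.png',(255*(c.clip(0,255)/255)**.5).astype(np.uint8)[:,:,::-1])"
```

```text
shift [-0.0008 -0.0007  0.0392] yaw_y now 83.80 az 0.10 q [ 0.451  0.229 -0.765  1.962  0.185  1.021  1.064] t 19.625 pos [0.4739 0.0756 0.0692] w -0.004492134673473375 [ 0.2 -0.3 -0.1]
(46, array([293.95, 180.62]))
```

View pics/push.png

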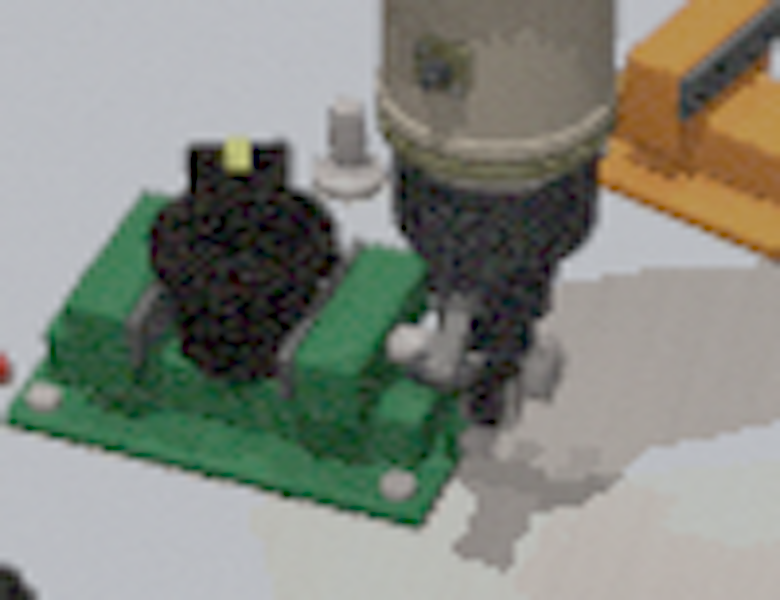

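The picture shows the shut fingers down at the handle, with the tip at crop (495,420), and the bar end hidden beneath or behind them. The stripe has not moved, and its top-view blob is unchanged. I continue down and watch the force.

Request:
play_rows --plan '[0, 0, 0, 0, 0, 0.004, 0, 0, 0, 0, 0, 0, 0.008, 0, 0, 0, 0, 0, 0, 0.012, 0, 0, 0, 0, 0, 0, 0.016, 0, 0, 0, 0, 0, 0, 0.02, 0]'

```text
clock: 20.45
position: [0.4742, 0.076, 0.0495]
ee_rot: [0.054, 0.999, 0.0, 0.0]
ft_force: [-0.7, 2.6, 3.0]
grip_width: 0.002
grasp_force: 1.6
```

Request:
play_rows --plan '[0, 0, 0, 0, 0, 0.004, 0, 0, 0, 0, 0, 0, 0.008, 0, 0, 0, 0, 0, 0, 0.012, 0]'

```text
clock: 20.82
position: [0.4741, 0.0751, 0.0374]
ee_rot: [0.054, 0.999, -0.0, -0.0]
ft_force: [-1.4, -1.2, 3.3]
grip_width: -0.002
grasp_force: 1.4
```

Request:
play_rows --plan '[0, 0, 0, 0, 0, 0.003, 0, 0, 0, 0, 0, 0, 0.006, 0]'

```text
clock: 21.08
position: [0.4743, 0.0755, 0.0316]
ee_rot: [0.054, 0.999, -0.0, 0.0]
ft_force: [-0.6, 0.3, 3.3]
grip_width: -0.001
grasp_force: 1.3
```

Request:
play_rows --plan '[0, 0, 0, 0, 0, 0.003, 0, 0, 0, 0, 0, 0, 0.006, 0]'

```text
clock: 21.32
position: [0.4743, 0.0757, 0.0256]
ee_rot: [0.054, 0.999, 0.0, 0.0]
ft_force: [0.6, 0.3, 3.0]
grip_width: 0.003
grasp_force: 1.2
```

Request:
play_rows --plan '[0, 0, 0, 0, 0, 0.002, 0, 0, 0, 0, 0, 0, 0.004, 0]'

```text
clock: 21.58
position: [0.4742, 0.0758, 0.0216]
ee_rot: [0.054, 0.999, 0.0, 0.0]
ft_force: [0.6, 0.5, 2.9]
grip_width: 0.002
grasp_force: 1.1
```

Request:
play_rows --plan '[0, 0, 0, 0, 0, 0.002, 0, 0, 0, 0, 0, 0, 0.004, 0]'

```text
clock: 21.82
position: [0.4742, 0.0757, 0.0176]
ee_rot: [0.054, 0.999, -0.0, 0.0]
ft_force: [-0.6, 1.6, 2.0]
grip_width: 0.001
grasp_force: 1.1
```

Request:
play_rows --plan '[0, 0, 0, 0, 0, 0.002, 0, 0, 0, 0, 0, 0, 0.004, 0]'

```text
clock: 22.08
position: [0.4745, 0.076, 0.0139]
ee_rot: [0.054, 0.999, 0.0, 0.0]
ft_force: [-0.8, 2.0, 10.2]
grip_width: 0.002
grasp_force: 4.1
```

Request:
play_rows --plan '[0, 0, 0, 0, 0, 0.002, 0, 0, 0, 0, 0, 0, 0.003, 0]'

```text
clock: 22.32
position: [0.4751, 0.076, 0.0124]
ee_rot: [0.054, 0.999, -0.0, 0.001]
ft_force: [-10.2, -1.4, 34.7]
grip_width: 0.001
grasp_force: 16.3
```

Request:
play_rows --plan '[0, 0, 0, 0, 0, 0.002, 0, 0, 0, 0, 0, 0, 0.003, 0]'

```text
clock: 22.58
position: [0.4756, 0.0757, 0.0114]
ee_rot: [0.054, 0.999, -0.001, 0.001]
ft_force: [-21.7, -5.4, 65.7]
grip_width: 0.004
grasp_force: 30.0
```

The force rose sharply at the expected height, so the bar is on its stop. I back straight up and move aside.

Request:
play_rows --plan '[0, 0, 0, 0, 0, -0.02, 0, 0, 0, 0, 0, 0, -0.06, 0, 0, 0, 0, 0, 0, -0.11, 0, 0, 0, 0, 0, 0, -0.16, 0, 0, 0, 0, 0, 0, -0.2, 0, 0, 0, 0, 0.05, 0, -0.2, 0, 0, 0, 0, 0.05, -0.06, -0.2, 0, 0, 0, 0, 0.05, -0.12, -0.2, 0, 0, 0, 0, 0.05, -0.18, -0.2, 0, 0, 0, 0, 0.05, -0.24, -0.2, 0, 0, 0, 0, 0.05, -0.24, -0.2, 0]'

```text
clock: 23.95
position: [0.397, -0.1616, 0.207]
ee_rot: [0.058, 0.998, 0.0, -0.001]
ft_force: [-0.7, 0.1, 0.3]
grip_width: 0.003
grasp_force: 0.0
```

```bash
python3 -c "
from h import *
T=avg('top',4);S=avg('side',4);z=np.load('av0.npz');print([b[:2] for b in blobs(T,(268,165,312,205),30)], status.get_obs()['clock'],status.get_obs()['position'])
R=np.array([[.994,.1097],[-.1097,.994]])
for a in(37,0,-30,-46):
    a=np.radians(a);q=R@np.array([-.123,.062*np.cos(a)])+[.5918,.0157];P=np.array([*q,.074+.062*np.sin(a)])
    for n in('top','side'):
        m=viewer.camera_model(n);p=np.array(m['R'])@P+m['t'];print(round(np.degrees(a)),n,round(m['fx']*p[0]/p[2]+m['cx'],1),round(m['fy']*p[1]/p[2]+m['cy'],1),end='  ')
    print()
for k,I,o,b in(('top',T,z['T'],(256,218,292,240)),('side',S,z['S'],(286,218,312,254))):
    print(k,b[0])
    g=lambda M:M[b[1]:b[3],b[0]:b[2]].mean(2)
    for i,(r1,r2) in enumerate(zip(g(I),g(o))): print(b[1]+i,*[''.join('#' if v<75 else '+' if v<105 else '.' if v<122 else ' ' for v in r)+'|' for r in(r2,r1)])
"
```

```text
[(45, array([293.95, 180.62]))] 24.35 [ 0.39876061 -0.15672946  0.20776915]
37 top 264.2 227.5  37 side 297.6 228.7  
0 top 260.5 228.8  0 side 296.1 239.8  
-30 top 263.9 230.5  -30 side 296.9 244.4  
-46 top 267.7 231.5  -46 side 298.0 244.8  
top 256
218        .   +#+...+########+..+######|            +#+...+#######+...+######|
219            +##+..+#######+...+######|            +##+..+#######+. .+######|
220           .+#############+..++######|            +#############+...+######|
221   .   .    +#############+..++######|            +#############+...+######|
222            +#############+..++######|            +#############+..++######|
223   ..       +#############+..+#######|            +#############+..+#######|
224            .....+########+..+#######|                 +########+..+#######|
225  .   ++++.      .......+++..+#######|                       .+++..+#######|
226      +++++++.    .    .+++..+#+++###|                        ++...+#.++###|
227      ++.+##+++##+.    +++...+##+++++|                       .+++..+#++++++|
228      ++++##++++++++#+++++...+##+++++|     
[... 2382 characters left out ...]
##         | .+#####    ..+####        |
243 .+####        ###         | .+####    .+.+###.        |
244 ######       +++          | ######    +. +#++         |
245 #####       ++++          | #####     ++.+#+          |
246 #####      +++++          | #####     +#+#++          |
247 ####          +           | ####       +#++           |
248 ####                      | ####       +#++           |
249  +#                       |  +#        #+++           |
250                           |            #+++           |
251                           |                           |
252                           |                           |
253                           |                           |
```

The ball is now at top (267.5,231.7) and side (298,245), which matches 46° below level. The head's gold blob has not moved.

```bash
python3 -c "
from workcell import manip
print(manip.hand_in())"
```

```text
the job is handed in; nothing more can be done
None
```

The job is handed in: the mill head's stripe lines up with the gold mark to within about 1° by the top camera, and the vise handle is down on its stop at 46° below level.

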